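Slot the printed monument pillar into its base and pull-test the joint

ROBOT

A 7-joint arm with a two-finger parallel gripper is mounted at the origin on the work surface. World frame = base frame: x ahead of the robot, y to its left, z up, the work surface at z = 0. Lengths are in m, angles in rad, forces in N, time in s.
With the tool pointing down it reaches from about 0.4 to 0.85 m from the base axis. Payload 4.5 kg.
Tool frame: the origin (TCP) lies where the fingers leave the gripper's body, on its centre line; the fingertips stand 64 mm ahead of it and the grasp point (between the pads) lies 45 mm ahead of it; z points along the fingers, y is the line along which they close (so a half turn about z gives the same grasp; the last joint's range is limited). The gripper opens to 88 mm and grips with 3 to 60 N. Pads are 18 mm wide; open, the fingers measure 123 mm over their backs; the gripper's body (75 mm by 187 mm) begins 45 mm behind the grasp point.
Start: joints at [1.186, 0.689, -0.195, 1.565, 0.157, 0.902, -0.215], TCP at [0.254, -0.571, 0.303] pointing down, gripper open.
Joint ranges: [-3.01, 3.01], [-0.46, 2.08], [-1.47, 1.51], [0.13, 2.56], [-1, 4.14], [0.04, 2.09], [-2.66, 2.66]. Speed limits (rad/s): [2.57, 2.57, 3.14, 3.14, 3.14, 3.14, 3.14].

INTERFACE

Orientations are given as a unit quaternion [x, y, z, w].
In Python, from plant import r gives the robot as it stands.
- The arm moves only by the tool play_rows, never from a script. Its arguments are lists of equal length, an entry for each row: "translation": the shift along the tool's x, y, z in m, a list of three; "delta_rot": the turn, a rotation vector about the tool's x, y, z in degrees, a list of three; "grip": the opening, from -1 (shut) to 1 (fully open). In form: {"translation": [[x, y, z], ...], "delta_rot": [[rx, ry, rz], ...], "grip": [grip, ...]}. A call has 1 to 20 rows; each row shifts and turns the commanded pose from where the row before left it, along the tool's axes as they then stand; what a row does not reach is not made up. A row lasts 1/8 s, in which the tool goes at most 62.5 mm and 10.7 degrees, less where a joint would pass 70% of its speed; a pose out of reach is approached as far as the arm can. A call with a gripper value outside its range is refused whole. The fingers move at their own pace and stop on an object; "squeeze" is the grip in N (left out, the last holds). Time passes only in rows, so rows that do not move let the fingers close. It gives the time, the measured TCP pose, the force, the opening and the grip force at its end, in the units of the state.
- r.get_state(): the state, without advancing time (a new reading comes with each control period).
- r.snapshot(name): name is "scene" or "top" or "wrist"; returns the picture (384x512x3 uint8, blue, green, red); there is no depth.
- r.get_calibration(name): a dict with "intrinsics" (3x3 intrinsics, pixels), "eye" and "rotation" of the camera in the world. Camera axes: x right, y up, looking along -z (the intrinsics and any distortion apply to the point x, -y, -z); pixel columns grow to the right and rows downward; lengths in m; the calibration is good to about 2 mm. The wrist camera is an equidistant fisheye: a pixel r from the principal point sees the ray r / f radians off the axis. A picture is of the moment at which its call begins: read the wrist's pose just before it. get_calibration takes no time and is no camera call; for the wrist camera it gives the pose at the moment of the call.
- r.finish_job(): hands the job in; it is judged then, once.
Trained networks look in the newest picture that a camera, given by its name, has taken for a name from the list of things; names that differ only in an ending like _2 or _b are one class to them, and where a whole thing is asked for, a point or a joint stands for the part that bears it (a point fixed in the world has none). Each returns a list of dicts, best first, with "confidence" (0 to 1); they miss things now and then, are a little off and sometimes report something else, mostly with a low value. They report only what shows in the picture. A call takes as long as a camera call. They do not tell look-alikes from the thing itself.
- r.look_for(camera, target): "point" ([x, y, z] in m, in world coordinates, good to about 4 mm: the middle of the surface that is visible of it).
- r.silhouettes(camera, target): "pixels" (384x512 bool, what is visible of it).
The state is a dict: "clock": time; "q": joint angles; "qd": joint speeds; "joint_torque": joint torques, N m; "tool_pos": TCP position; "eef_rot": TCP orientation; "contact_force": force on the tool from outside, world axes, zero at the start; "moment": the same for the moment, N m; "opening": opening from 0.0 (shut) to 1.0 (fully open); "finger_force": force on a finger pad.
Only numpy, scipy, OpenCV 4.12 (cv2) and the standard library are available. Lean on these libraries where they do the work, as an engineer would, in place of code of your own. Each camera call takes 0.05 s, during which the arm holds its last target. There are 200 camera calls.

TASK

Stand the loose printed pillar on the front ledge of the stepped base, slide it into the slot until its foot meets the back stop, then prove that the joint holds: pull the pillar straight up with 12 N beyond its own weight, give or take 2 N, and keep that up steadily for about a second. The print is brittle: slide it gently and never pull with more than 24 N. Leave the pillar standing upright and fully home in its slot, let go, and leave the other things on the desk alone.

Things in the scene. Friction and masses are not known exactly. Their poses are not given: they have to be found in the camera images.
- pillar: Loose grey stone-look printed pillar standing upright, 0.11 to 0.23 kg. Origin: centre of its underside, z up. Square foot 40 x 40 x 8 mm thick; square neck 16 x 16 from z = 8 to 22 mm; square shaft 30 x 30 from z = 22 to 110, the part to grip; small cap to z = 120. All faces lie along its x and y, so any quarter turn fits the slot.
- base: Stepped stone-look base, fixed, very rigid. Origin: centre of its underside; x from the slot's open front (-x) to its back stop, z up. Low step 190 (x) x 140 x 18 mm; second step 160 x 110, top at z = 36; on it a top block 88 x 88, x = -8 to 80, top at z = 55, holding the slot.
- slot_home (a point): Where the centre of the pillar's underside belongs when home: on the slot floor, at x = 36, y = 0, z = 36 mm of the base; axes as the base. T-slot along x: floor flush with the ledge, channel 44 mm wide, 11 mm high for the foot, under two lips 8 mm thick with a 21 mm gap for the neck. Foot play: 2 mm each side, 3 mm up to the lips; the back stop meets the foot (20 mm beyond this point).
- ledge (a point): A good place to set the pillar's underside down first: on the bare ledge of the second step in front of the slot, at x = -46, y = 0, z = 36 mm of the base, 82 mm before slot_home; axes as the base. Between here and the slot two guides 10 mm high (x = -23 to -6 of the base) flare out to the front by about 5 mm each to lead the foot in.
- rock: Bystander: white printed rock fragment about 55 x 50 x 65 mm, origin under its centre. Leave it alone.
- figure: Bystander: small terracotta-coloured printed figure 40 x 34 mm, 69 mm high, origin under its centre. Leave it alone.
- pencup: Bystander: black pen cup, 72 mm diameter, 90 mm high, pens to 140 mm, origin under its centre. Leave it alone.
Not all that is in view belongs to the job. There is more than one size of the base; the job needs the smallest. Of the things like the pillar, leave any that is blue; of the rest the larger one is meant.

How it is judged:
On the way, in this order (a step that is already met when the one before it is completed fails the run):
1. the pillar's foot is in the slot, home against the back stop (within 4 mm) (x of pillar in the frame of slot_home between -0.004 and 0.003 m and y of pillar in the frame of slot_home between -0.0035 and 0.0035 m and z of pillar in the frame of slot_home between -0.002 and 0.005 m), for 0.2 s.
2. the pillar, still home, is pulled up so that its foot bears on the lips (raised over 1.5 mm) and the joint carries 9.5 to 14.5 N for 0.9 s without a break (all of step 1 and z of pillar in the frame of slot_home above 0.0015 m and contact force between pillar and base between 9.5 and 14.5 N), for 0.9 s.
At the end, for the whole second after the job is handed in: The pillar stands at rest and released on the slot floor (less than 1.5 mm off it), home: within 4 mm of the back stop position along the slot and 3.5 mm across, upright within 0.06 rad (x of pillar in the frame of slot_home between -0.004 and 0.003 m and y of pillar in the frame of slot_home between -0.0035 and 0.0035 m and z of pillar in the frame of slot_home between -0.002 and 0.0015 m and angle between pillar's own z axis and vertical below 0.06 rad and linear speed of pillar below 0.01 m/s and contact force between the fingers and pillar below 0.1 N); the robot touches nothing.
It fails at once if the pillar, home in the slot and raised onto the lips, is pulled with more than 24 N (x of pillar in the frame of slot_home between -0.004 and 0.003 m and y of pillar in the frame of slot_home between -0.0035 and 0.0035 m and z of pillar in the frame of slot_home above 0.0022 m and contact force between pillar and base above 24 N).
It fails at once if the pillar is rammed along the slot: more than 60 N between it and the base (x of pillar in the frame of slot_home above -0.05 m and contact force between pillar and base above 60 N).
It fails at once if the pillar is tipped over (angle between pillar's own z axis and vertical above 0.5 rad).
It fails at once if a bystander is moved more than 15 mm (distance of any of rock, figure, pencup from where it was at the start of the episode above 0.015 m).
It also fails if it takes over 69 s, if anything falls off the work surface, if the arm or the gripper's body presses on something with over 40 N, if the wrist force passes 120 N, or if a joint passes its speed limit or range.

## Working session

There is one attempt and no reset: what is moved stays moved. The work goes in short steps, Python scripts to look and compute and a tool call to move; the robot and the scene stay as the last step left them, time stands still between calls to the robot, and variables do not carry over. Pictures are saved under pics/ and viewed, at most 10 in all, crops included, and the job is handed in when it is done.

Besides the shell and the picture viewer there is one more tool, called after "Emit:" by a JSON object that holds its "method" and its "body". play_rows: Moves the arm, as the interface text tells. Its arguments: {"type":"object","properties":{"translation":{"type":"array","items":{"type":"array","items":{"type":"number"}}},"delta_rot":{"type":"array","items":{"type":"array","items":{"type":"number"}}},"grip":{"type":"array","items":{"type":"number"}},"squeeze":{"type":"number"}},"required":["translation","delta_rot","grip"]}

```bash
ls; mkdir -p pics
python3 - <<'E'
from plant import r
import cv2,numpy as np
s=r.get_state();print({k:np.round(v,3) for k,v in s.items()})
ims=[]
for c in("scene","top"):
    im=r.snapshot(c);ims.append(im)
    for t in("pillar","base","rock","figure","pencup"):
        for d in r.look_for(c,t):print(c,t,np.round(d["point"],3),round(d["confidence"],2))
    k=r.get_calibration(c);print(c,np.round(k["eye"],3),np.round(k["rotation"],3).tolist(),np.round(k["intrinsics"],1).tolist(), k.keys())
cv2.imwrite("pics/a_scene.png",cv2.resize(ims[0],(768,576)));cv2.imwrite("pics/a_top.png",cv2.resize(ims[1],(768,576)))
E
```

```text
pics
{'clock': np.float64(0.0), 'q': array([ 1.186,  0.69 , -0.194,  1.566,  0.157,  0.902, -0.215]), 'qd': array([-0.001,  0.001,  0.001,  0.001,  0.001, -0.001, -0.001]), 'joint_torque': array([-0.0000e+00, -5.2756e+01, -1.2670e+00, -1.5343e+01, -5.3000e-02,
        6.0000e-03,  0.0000e+00]), 'tool_pos': array([ 0.254, -0.571,  0.302]), 'eef_rot': array([ 0.978,  0.208, -0.   , -0.001]), 'contact_force': array([0.101, 0.482, 0.04 ]), 'moment': array([0.06 , 0.026, 0.019]), 'finger_force': np.float64(0.0), 'opening': np.float64(0.998)}
scene pillar [ 0.451 -0.078  0.06 ] 0.81
scene pillar [ 0.54  -0.125  0.066] 0.71
scene pillar [ 0.595 -0.189  0.052] 0.48
scene base [0.627 0.186 0.036] 0.81
scene base [ 0.393 -0.27   0.046] 0.8
scene base [0.353 0.372 0.052] 0.68
scene rock [0.78  0.007 0.047] 0.91
scene rock [ 0.539 -0.126  0.063] 0.55
scene figure [0.564 0.389 0.018] 0.62
scene pencup [ 0.678 -0.434  0.069] 0.81
scene [1.544 0.146 0.795] [0.298, 0.346, 0.68, 0.573] [[390.8, 0.0, 260.4], [0.0, 390.8, 192.7], [0.0, 0.0, 1.0]] dict_keys(['intrinsics', 'eye', 'rotation'])
top pillar [ 0.583 -0.19   0.071] 0.71
top pillar [ 0.513 -0.118  0.102] 0.59
top pillar [ 0.43  -0.077  0.109] 0.57
top base [0.287 0.358 0.053] 0.93
top base [0.578 0.184 0.037] 0.85
top base [ 0.308 -0.275  0.05 ] 0.77
top rock [0.747 0.003 0.058] 0.98
top figure [0.552 0.391 0.009] 0.71
top pencup [ 0.656 -0.436  0.062] 0.97
top [ 0.376 -0.     1.21 ] [0.055, -0.051, -0.695, 0.715] [[454.1, 0.0, 254.9], [0.0, 454.1, 194.3], [0.0, 0.0, 1.0]] dict_keys(['intrinsics', 'eye', 'rotation'])
```

View pics/a_scene.png

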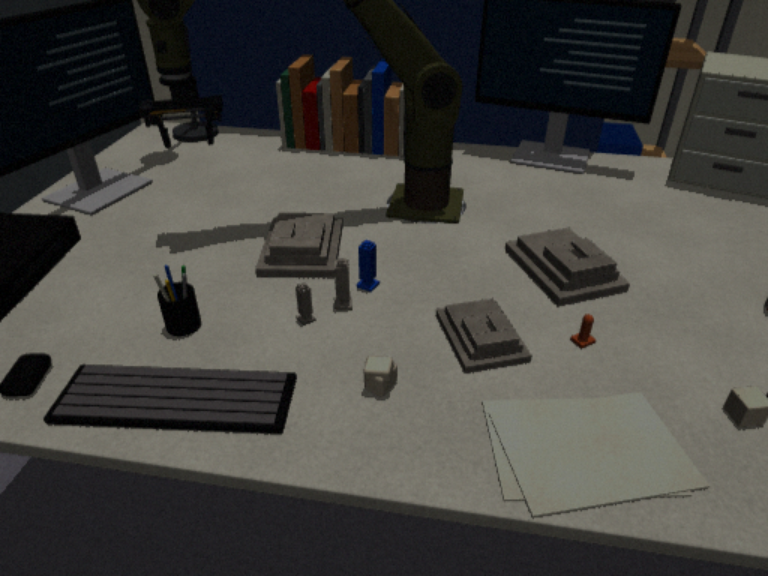

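View pics/a_top.png

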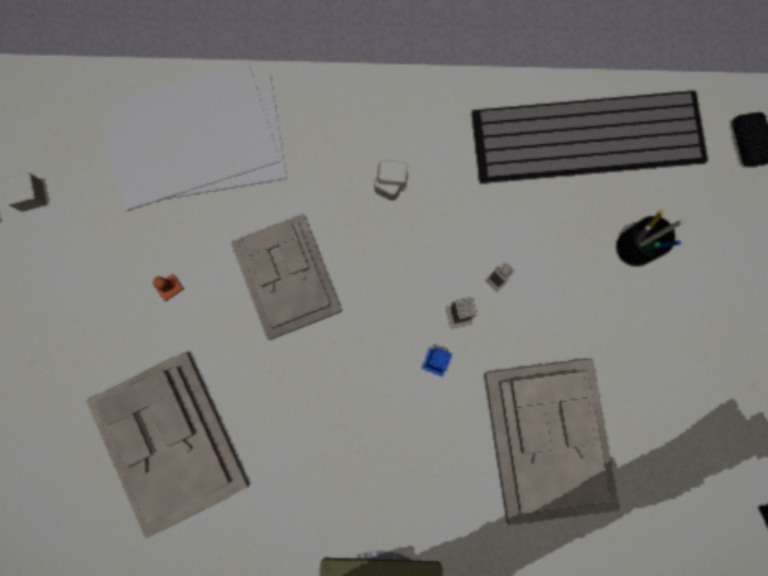

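The pillar meant is the taller grey one: scene (343,284), top view (463,312). The shorter grey one is at (303,302) in the scene and the blue one at (367,265). The smallest base is the middle one, top view (287,275), with its slot opening towards the robot. Next I fit both models to the silhouettes.

```bash
cat > h.py <<'E'
from plant import r
import cv2,numpy as np
from scipy.spatial.transform import Rotation as R
from scipy.optimize import minimize
def box(x0,x1,y0,y1,z0,z1): return np.array([[x,y,z] for x in(x0,x1) for y in(y0,y1) for z in(z0,z1)])/1e3
PIL=[box(-20,20,-20,20,0,8),box(-8,8,-8,8,8,22),box(-15,15,-15,15,22,110),box(-11,11,-11,11,110,120)]
BASE=[box(-95,95,-70,70,0,18),box(-80,80,-55,55,18,36),box(-8,80,-44,44,36,55)]
def proj(P,k,fish):
    p=(P-k["eye"])@R.from_quat(k["rotation"]).as_matrix() if np.size(k["rotation"])==4 else (P-k["eye"])@np.array(k["rotation"])
    p=p*[1,-1,-1]; K=np.array(k["intrinsics"])
    if fish:
        rr=np.hypot(p[:,0],p[:,1]); th=np.arctan2(rr,p[:,2]); u=p[:,:2]/np.maximum(rr,1e-9)[:,None]*th[:,None]
    else: u=p[:,:2]/p[:,2:]
    return u*[K[0,0],K[1,1]]+K[:2,2]
S=4
def render(parts,q,k,fish):
    m=np.zeros((384*S,512*S),np.uint8); c,s=np.cos(q[2]),np.sin(q[2])
    for b in parts:
        z=b[:,2]+(q[3] if len(q)>3 else 0)
        P=np.c_[q[0]+c*b[:,0]-s*b[:,1],q[1]+s*b[:,0]+c*b[:,1],z]
        h=cv2.convexHull(((proj(P,k,fish)+.5)*S*16).astype(np.int32)); cv2.fillConvexPoly(m,h,1,shift=4)
    return cv2.resize(m.astype(np.float32),(512,384),interpolation=cv2.INTER_AREA)
def fit(parts,q0,views,z=0):
    def cost(q):
        c=0
        for k,M,f in views:
            a=render(parts,[q[0],q[1],q[2]/5,z],k,f); c+=np.abs(a-M).sum()/M.sum()
        return c/len(views)
    q0=np.array([q0[0],q0[1],q0[2]*5.]); best=None
    for st in (.02,.006):
        sim=np.array([q0]+[q0+st*np.eye(3)[i]*[1,1,10][i] for i in range(3)])
        o=minimize(cost,q0,method="Nelder-Mead",options=dict(initial_simplex=sim,xatol=1e-5,fatol=1e-6)); q0=o.x
    return np.array([o.x[0],o.x[1],o.x[2]/5]),o.fun
def near(cam,t,xy,k,fish,z=0.05):
    u=proj(np.array([[*xy,z]]),k,fish)[0]; c=[]
    for d in r.silhouettes(cam,t):
        m=np.asarray(d["pixels"]); ys,xs=np.nonzero(m)
        c.append((np.hypot(xs.mean()-u[0],ys.mean()-u[1]),m))
    c.sort(key=lambda a:a[0]); print(cam,t,"off",[round(a[0],1) for a in c][:3]); return c[0][1].astype(np.float32)
E
python3 - <<'E'
from h import *
V={}
for c in("top","scene"):
    r.snapshot(c);k=r.get_calibration(c)
    for t,xy in(("pillar",(.515,-.12)),("base",(.6,.184))): V[c,t]=(k,near(c,t,xy,k,0),0)
for t,parts,q0 in(("pillar",PIL,(.515,-.12,.2)),("base",BASE,(.585,.184,.3))):
    for cs in(("top",),("scene",),("top","scene")): print(t,cs,*[np.round(a,4) for a in fit(parts,q0,[V[c,t] for c in cs])])
E
```

```text
top pillar off [np.float64(3.2), np.float64(33.4), np.float64(37.8)]
top base off [np.float64(10.5), np.float64(143.8), np.float64(214.4)]
scene pillar off [np.float64(3.0), np.float64(18.9), np.float64(30.6)]
scene base off [np.float64(8.1), np.float64(67.7), np.float64(131.8)]
pillar ('top',) [ 0.5219 -0.1268  0.2243] 0.103
pillar ('scene',) [ 0.5253 -0.1257  0.2548] 0.1508
pillar ('top', 'scene') [ 0.5225 -0.1266  0.2525] 0.1361
base ('top',) [0.5811 0.1842 0.4069] 0.0255
base ('scene',) [0.5818 0.1819 0.3997] 0.0522
base ('top', 'scene') [0.5816 0.1834 0.4001] 0.0438
```

Emit:
{"method": "play_rows", "body": {"translation": [[0,0,0],[0,0,0],[0,0,0],[0,0,0],[0,0,0],[0,0,0],[0,0,0],[0,0,0],[0.0303,0.0309,0],[0.0303,0.0309,0],[0.0303,0.0309,0],[0.0303,0.0309,0],[0.0303,0.0309,0],[0.0303,0.0309,0],[0.0303,0.0309,0],[0.0303,0.0309,0],[0.0303,0.0309,0],[0.0303,0.0309,0],[0.0303,0.0309,0],[0.0303,0.0309,0]], "delta_rot": [[0,0,-10.05],[0,0,-10.05],[0,0,-10.05],[0,0,-10.05],[0,0,-10.05],[0,0,-10.05],[0,0,-10.05],[0,0,-10.05],[0,0,0],[0,0,0],[0,0,0],[0,0,0],[0,0,0],[0,0,0],[0,0,0],[0,0,0],[0,0,0],[0,0,0],[0,0,0],[0,0,0]], "grip": [1,1,1,1,1,1,1,1,1,1,1,1,1,1,1,1,1,1,1,1], "squeeze": 40}}

```text
clock: 3.4
tool_pos: [0.5237, -0.1255, 0.3029]
eef_rot: [0.613, 0.79, -0.0, 0.0]
contact_force: [0.0, -0.7, 0.9]
opening: 0.998
finger_force: 0.0
```

```bash
cat >> h.py <<'E'
def pose():
    s=r.get_state(); m=R.from_quat(s["eef_rot"]).as_matrix(); a=np.arctan2(m[1,0],m[0,0])
    print("t",round(s["clock"],2),"tcp",np.round(s["tool_pos"],4),"a",round(a,4),"z",np.round(m[:,2],4),"F",np.round(s["contact_force"],2),"M",np.round(s["moment"],2),"q",np.round(s["q"],2),"op",round(float(s["opening"]),3),"ff",round(float(s["finger_force"]),1)); return np.array(s["tool_pos"]),m,a
def plan(q,adir,z,step=None):
    p,m,a=pose(); d=m.T@(np.array([*q[:2],z])-p); da=(adir-a+np.pi)%(2*np.pi)-np.pi
    print("tool shift mm",np.round(d*1e3,1),"then turn deg about tool z",round(-np.degrees(da),2))
E
python3 - <<'E'
from h import *
p,m,a=pose()
im=r.snapshot("wrist");k=r.get_calibration("wrist")
print(np.round(k["eye"],3),np.round(k["rotation"],3).tolist(),np.round(k["intrinsics"],1).tolist())
M=near("wrist","pillar",(.5225,-.1266),k,1)
q,e=fit(PIL,(.5225,-.1266,.25),[(k,M,1)]);print(q,e)
a_=render(PIL,q,k,1)
im=im.copy();c,_=cv2.findContours((a_>.5).astype(np.uint8),0,2);cv2.drawContours(im,c,-1,(0,255,0),1)
c,_=cv2.findContours((M>.5).astype(np.uint8),0,2);cv2.drawContours(im,c,-1,(0,0,255),1)
cv2.imwrite("pics/b.png",cv2.resize(im,(768,576)))
plan(q,q[2]+np.pi/2,.2)
E
```

```text
t 3.4 tcp [ 0.5237 -0.1255  0.3029] a 1.8217 z [ 4.e-04 -4.e-04 -1.e+00] F [ 0.02 -0.66  0.92] M [-0.07 -0.13  0.  ] q [ 0.48  0.62 -0.55  1.82  0.42  0.83 -0.03] op 0.998 ff 0.0
[ 0.506 -0.045  0.386] [-0.146, -0.023, 0.127, 0.981] [[297.3, 0.0, 260.3], [0.0, 297.3, 194.7], [0.0, 0.0, 1.0]]
wrist pillar off [np.float64(6.2), np.float64(70.5), np.float64(82.6)]
[ 0.52616213 -0.11775818  0.2565033 ] 0.03195754811167717
t 3.5 tcp [ 0.5257 -0.1209  0.3035] a 1.8301 z [ 0.0041  0.0038 -1.    ] F [ 0.91  0.79 -0.31] M [-0.   -0.02 -0.04] q [ 0.48  0.62 -0.56  1.81  0.42  0.83 -0.02] op 1.001 ff 0.0
tool shift mm [  2.6   0.7 103.5] then turn deg about tool z 0.16
```

View pics/b.png

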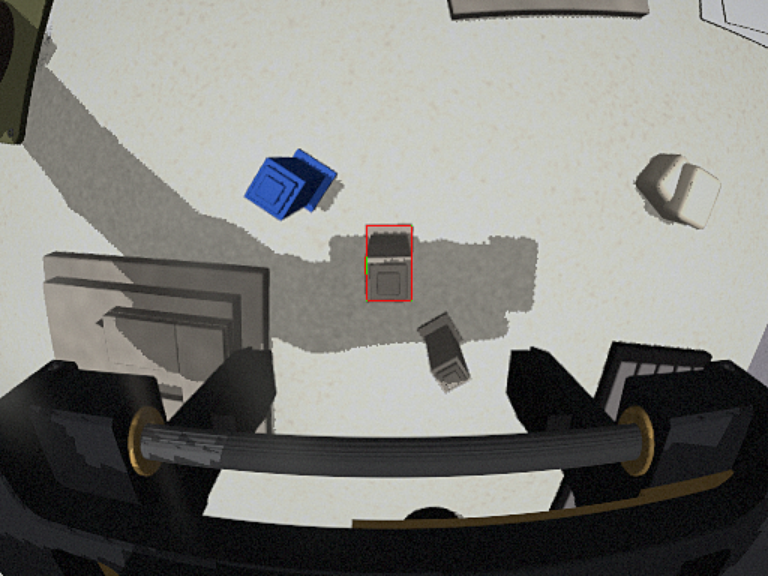

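The pillar at (389,265) in the wrist view is outlined well by the fit. The arm was still settling when that was taken, so I'll hold still and measure again.

Emit:
{"method": "play_rows", "body": {"translation": [[0,0,0],[0,0,0],[0,0,0],[0,0,0]], "delta_rot": [[0,0,0],[0,0,0],[0,0,0],[0,0,0]], "grip": [1,1,1,1]}}

```text
clock: 4.0
tool_pos: [0.5226, -0.1274, 0.3027]
eef_rot: [0.613, 0.79, -0.0, 0.0]
contact_force: [0.6, 0.3, 0.2]
opening: 1.0
finger_force: 0.0
```

Run:
```python
from h import *
k0=r.get_calibration("wrist");p,m,a=pose()
im=r.snapshot("wrist");k=r.get_calibration("wrist");print(np.array(k["eye"])-k0["eye"])
M=near("wrist","pillar",(.5225,-.1266),k0,1)
q,e=fit(PIL,(.5225,-.1266,.25),[(k0,M,1)]);print(q,e)
plan(q,q[2]+np.pi/2,.13)
```

```text
t 4.0 tcp [ 0.5226 -0.1274  0.3027] a 1.8207 z [-1.e-04 -3.e-04 -1.e+00] F [0.59 0.26 0.19] M [-0.02 -0.09  0.01] q [ 0.49  0.62 -0.55  1.82  0.42  0.83 -0.02] op 1.0 ff 0.0
[4.88669390e-05 1.86868090e-04 1.71321756e-05]
wrist pillar off [np.float64(2.7), np.float64(72.5), np.float64(83.4)]
[ 0.52092135 -0.12644162  0.26044101] 0.046374693512916565
t 4.1 tcp [ 0.5228 -0.127   0.3027] a 1.8213 z [ 0.e+00 -2.e-04 -1.e+00] F [-0.2   0.15 -0.32] M [-0.01 -0.1  -0.01] q [ 0.49  0.62 -0.55  1.82  0.42  0.83 -0.02] op 0.998 ff 0.0
tool shift mm [  1.1  -1.7 172.7] then turn deg about tool z -0.57
```

Emit:
{"method": "play_rows", "body": {"translation": [[0.001,-0.0015,0.01],[0,0,0.02],[0,0,0.025],[0,0,0.025],[0,0,0.025],[0,0,0.025],[0,0,0.02],[0,0,0.013],[0,0,0.007],[0,0,0.003],[0,0,0],[0,0,0],[0,0,0],[0,0,0],[0,0,0],[0,0,0],[0,0,0],[0,0,0]], "delta_rot": [[0,0,-0.6],[0,0,0],[0,0,0],[0,0,0],[0,0,0],[0,0,0],[0,0,0],[0,0,0],[0,0,0],[0,0,0],[0,0,0],[0,0,0],[0,0,0],[0,0,0],[0,0,0],[0,0,0],[0,0,0],[0,0,0]], "grip": [1,1,1,1,1,1,1,1,1,1,1,1,-1,-1,-1,-1,-1,-1], "squeeze": 40}}

```text
clock: 6.35
tool_pos: [0.5213, -0.126, 0.1297]
eef_rot: [0.609, 0.793, 0.0, 0.0]
contact_force: [0.5, 0.8, 0.8]
opening: 0.349
finger_force: 1.3
```

Run:
```python
from h import *
pose()
```

```text
t 6.35 tcp [ 0.5213 -0.126   0.1297] a 1.8326 z [ 2.e-04  0.e+00 -1.e+00] F [0.54 0.78 0.83] M [-0.   -0.28  0.01] q [ 0.35  0.87 -0.34  1.95  0.65  0.43 -0.22] op 0.349 ff 1.3
```

Emit:
{"method": "play_rows", "body": {"translation": [[0,0,0],[0,0,0],[0,0,0],[0,0,-0.005],[0,0,-0.01],[0,0,-0.02],[0,0,-0.025],[0,0,-0.025],[0,0,-0.025],[0,0,-0.02],[0,0,-0.01],[0,0,0],[0,0,0],[0,0,0],[0,0,0],[0,0,0]], "delta_rot": [[0,0,0],[0,0,0],[0,0,0],[0,0,0],[0,0,0],[0,0,0],[0,0,0],[0,0,0],[0,0,0],[0,0,0],[0,0,0],[0,0,0],[0,0,0],[0,0,0],[0,0,0],[0,0,0]], "grip": [-1,-1,-1,-1,-1,-1,-1,-1,-1,-1,-1,-1,-1,-1,-1,-1], "squeeze": 40}}

```text
clock: 8.35
tool_pos: [0.5212, -0.126, 0.2695]
eef_rot: [0.609, 0.793, -0.0, -0.0]
contact_force: [-0.5, -0.0, -2.0]
opening: 0.336
finger_force: 40.0
```

Run:
```python
from h import *
pose()
F=[]
for i in range(8): r.snapshot("scene"); s=r.get_state(); F.append([*s["contact_force"],*s["moment"]])
print(np.mean(F,0).round(2),np.std(F,0).round(2))
b=[.5816,.1834,.40]; L=np.array(b[:2])-.046*np.array([np.cos(.4),np.sin(.4)]);print(L)
plan(L,.4+np.pi/2,.27)
```

```text
t 8.35 tcp [ 0.5212 -0.126   0.2695] a 1.8327 z [-5.e-04  1.e-04 -1.e+00] F [-0.52 -0.   -1.95] M [-0.09 -0.08  0.03] q [ 0.47  0.66 -0.53  1.86  0.47  0.75 -0.06] op 0.336 ff 40.0
[-0.26 -0.3  -2.17 -0.   -0.08 -0.02] [0.58 0.39 0.36 0.02 0.03 0.03]
[0.53923119 0.16548676]
t 8.75 tcp [ 0.5212 -0.126   0.2698] a 1.8325 z [ 1.e-04 -1.e-04 -1.e+00] F [ 0.47 -0.09 -2.22] M [-0.02 -0.12 -0.02] q [ 0.47  0.66 -0.53  1.86  0.47  0.75 -0.06] op 0.339 ff 40.0
tool shift mm [277.   92.8  -0.3] then turn deg about tool z -7.92
```

Emit:
{"method": "play_rows", "body": {"translation": [[0.007,0.004,0],[0.015,0.01,0],[0.023,0.016,0],[0.023,0.016,0],[0.023,0.016,0],[0.023,0.016,0],[0.015,0.01,0],[0.007,0.004,0],[0,0,0],[0,0,0],[0,0,0],[0,0,0],[0,0,0],[0,0,0],[0,0,0]], "delta_rot": [[0,0,0],[0,0,0],[0,0,0],[0,0,0],[0,0,0],[0,0,0],[0,0,0],[0,0,0],[0,0,-4],[0,0,-4],[0,0,0],[0,0,0],[0,0,0],[0,0,0],[0,0,0]], "grip": [-1,-1,-1,-1,-1,-1,-1,-1,-1,-1,-1,-1,-1,-1,-1]}}

```text
clock: 10.62
tool_pos: [0.5749, 0.0292, 0.2698]
eef_rot: [0.552, 0.834, -0.0, 0.0]
contact_force: [0.3, 0.0, -2.3]
opening: 0.339
finger_force: 40.0
```

Run:
```python
from h import *
k=r.get_calibration("wrist");p,m,a=pose()
im=r.snapshot("wrist").copy()
M=near("wrist","base",(.5816,.1834),k,1)
q,e=fit(BASE,(.5816,.1834,.4),[(k,M,1)]);print("base",q,e)
a_=render(BASE,q,k,1)
for A,c in((a_,(0,255,0)),(M,(0,0,255))):
    cv2.drawContours(im,cv2.findContours((A>.5).astype(np.uint8),0,2)[0],-1,c,1)
c,s=np.cos(q[2]),np.sin(q[2])
for x,y,z in((-46,0,36),(36,0,36),(56,0,36)):
    u=proj(np.array([[q[0]+(c*x-s*y)/1e3,q[1]+(s*x+c*y)/1e3,z/1e3]]),k,1)[0];cv2.circle(im,(int(u[0]+.5),int(u[1]+.5)),2,(255,0,255),-1)
cv2.imwrite("pics/c.png",cv2.resize(im,(768,576)))
# held pillar
z=p[2]-.1297; P=near("wrist","pillar",p[:2],k,1,z=z+.05)
print("pillar",fit(PIL,(p[0],p[1],a-np.pi/2),[(k,P,1)],z=z), "a-90",a-np.pi/2)
```

```text
t 10.62 tcp [0.5749 0.0292 0.2698] a 1.9721 z [ 1.e-04 -1.e-04 -1.e+00] F [ 0.26  0.02 -2.28] M [-0.03 -0.1   0.01] q [ 0.19  0.71 -0.55  1.74  0.48  0.83 -0.18] op 0.339 ff 40.0
wrist base off [np.float64(13.7), np.float64(346.5)]
base [0.5805207  0.18609442 0.40329094] 0.014768004417419434
wrist pillar off [np.float64(9.1), np.float64(106.8), np.float64(148.6)]
pillar (array([0.57421954, 0.02885272, 0.40420158]), np.float64(0.35217002034187317)) a-90 0.4012648184872636
```

View pics/c.png

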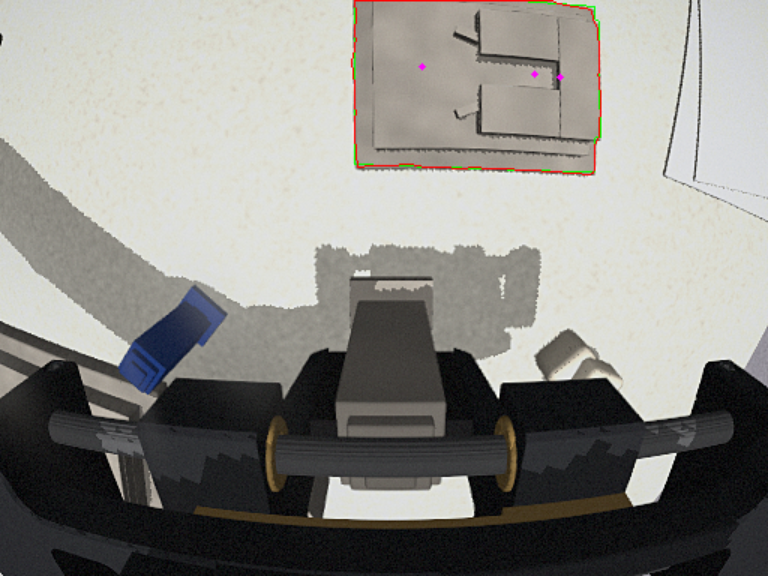

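The fit overlays the base well: the channel runs through (535,74) and the back stop is near (560,77). Now I'll go over the ledge.

```bash
cat >> h.py <<'E'
B=np.array([.5806,.1856,.4025]); U=np.array([np.cos(B[2]),np.sin(B[2])]); N=np.array([-U[1],U[0]])
def inbase():
    p,m,a=pose(); d=p[:2]-B[:2]; print("base x,y mm",np.round([d@U*1e3,d@N*1e3],2),"foot z-floor",round((p[2]-.1297-.036)*1e3,2))
E
python3 - <<'E'
from h import *
plan(B[:2]-.046*U,B[2]+np.pi/2,.1687)
E
```

```text
t 10.78 tcp [0.5749 0.0292 0.2697] a 1.9722 z [ 1.e-04 -0.e+00 -1.e+00] F [ 0.86 -0.87 -2.56] M [-0.01 -0.11  0.01] q [ 0.19  0.71 -0.55  1.74  0.48  0.83 -0.18] op 0.338 ff 40.0
tool shift mm [141.7  20.3 101. ] then turn deg about tool z -0.07
```

Emit:
{"method": "play_rows", "body": {"translation": [[0.007,0.001,0],[0.015,0.002,0],[0.022,0.003,0],[0.027,0.004,0],[0.027,0.004,0],[0.022,0.003,0],[0.015,0.002,0],[0.0067,0.0013,0],[0,0,0.01],[0,0,0.02],[0,0,0.025],[0,0,0.02],[0,0,0.014],[0,0,0.008],[0,0,0.004],[0,0,0],[0,0,0],[0,0,0]], "delta_rot": [[0,0,-0.07],[0,0,0],[0,0,0],[0,0,0],[0,0,0],[0,0,0],[0,0,0],[0,0,0],[0,0,0],[0,0,0],[0,0,0],[0,0,0],[0,0,0],[0,0,0],[0,0,0],[0,0,0],[0,0,0],[0,0,0]], "grip": [-1,-1,-1,-1,-1,-1,-1,-1,-1,-1,-1,-1,-1,-1,-1,-1,-1,-1]}}

```text
clock: 13.02
tool_pos: [0.5383, 0.1676, 0.1691]
eef_rot: [0.551, 0.834, 0.0, 0.0]
contact_force: [0.8, 0.7, -2.0]
opening: 0.334
finger_force: 40.0
```

Run:
```python
from h import *
inbase()
im=r.snapshot("scene");u=proj(np.array([[*B[:2],.06]]),r.get_calibration("scene"),0)[0].astype(int)
cv2.imwrite("pics/d.png",cv2.resize(im[u[1]-70:u[1]+50,u[0]-80:u[0]+80],(800,600),interpolation=cv2.INTER_CUBIC))
```

```text
t 13.03 tcp [0.5383 0.1676 0.1691] a 1.9734 z [ 8.e-04  2.e-04 -1.e+00] F [ 0.81  0.66 -1.97] M [-0.   -0.08  0.01] q [-0.14  0.83 -0.42  1.85  0.59  0.58 -0.53] op 0.334 ff 40.0
base x,y mm [-4.598e+01 -1.000e-02] foot z-floor 3.44
```

View pics/d.png

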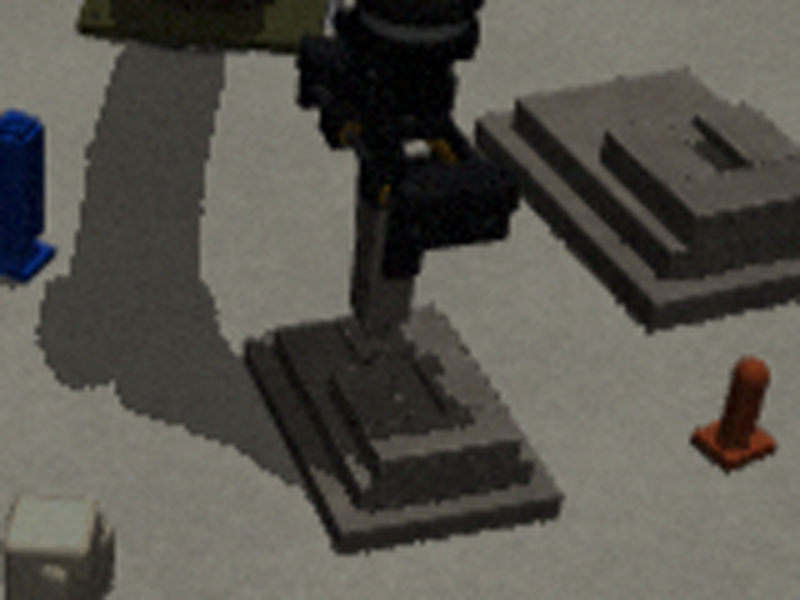

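The pillar hangs upright over the ledge, at about (380,290) in the crop, in front of the slot. I'll lower it to touch.

Emit:
{"method": "play_rows", "body": {"translation": [[0,0,0.001],[0,0,0.001],[0,0,0.0005],[0,0,0.0005],[0,0,0.0005],[0,0,0],[0,0,0]], "delta_rot": [[0,0,0],[0,0,0],[0,0,0],[0,0,0],[0,0,0],[0,0,0],[0,0,0]], "grip": [-1,-1,-1,-1,-1,-1,-1]}}

```text
clock: 13.95
tool_pos: [0.5381, 0.1675, 0.1656]
eef_rot: [0.551, 0.834, 0.0, 0.0]
contact_force: [-1.7, 0.2, 5.9]
opening: 0.335
finger_force: 40.0
```

Run:
```python
from h import *
inbase()
```

```text
t 13.95 tcp [0.5381 0.1675 0.1656] a 1.9734 z [ 4.e-04 -2.e-04 -1.e+00] F [-1.68  0.16  5.91] M [-0.26  0.41  0.04] q [-0.14  0.84 -0.42  1.86  0.59  0.58 -0.54] op 0.335 ff 40.0
base x,y mm [-4.62e+01 -1.00e-02] foot z-floor -0.07
```

Emit:
{"method": "play_rows", "body": {"translation": [[0,0,-0.0012],[0,0,0],[0,0.003,0],[0,0.004,0],[0,0.004,0],[0,0.004,0],[0,0.004,0],[0,0.004,0],[0,0.004,0],[0,0.003,0],[0,0,0],[0,0,0]], "delta_rot": [[0,0,0],[0,0,0],[0,0,0],[0,0,0],[0,0,0],[0,0,0],[0,0,0],[0,0,0],[0,0,0],[0,0,0],[0,0,0],[0,0,0]], "grip": [-1,-1,-1,-1,-1,-1,-1,-1,-1,-1,-1,-1]}}

```text
clock: 15.45
tool_pos: [0.5658, 0.1792, 0.1664]
eef_rot: [0.551, 0.834, 0.0, 0.0]
contact_force: [0.3, -1.0, -2.6]
opening: 0.338
finger_force: 40.0
```

Run:
```python
from h import *
inbase()
```

```text
t 15.45 tcp [0.5658 0.1792 0.1664] a 1.9733 z [ 3.e-04 -0.e+00 -1.e+00] F [ 0.35 -1.03 -2.6 ] M [-0.12 -0.29  0.  ] q [-0.14  0.86 -0.44  1.76  0.57  0.64 -0.5 ] op 0.338 ff 40.0
base x,y mm [-16.12  -0.1 ] foot z-floor 0.74
```

Emit:
{"method": "play_rows", "body": {"translation": [[0,0.003,0],[0,0.004,0],[0,0.004,0],[0,0.004,0],[0,0.004,0],[0,0.004,0],[0,0.004,0],[0,0.004,0],[0,0.004,0],[0,0.004,0],[0,0.004,0],[0,0.003,0],[0,0,0],[0,0,0]], "delta_rot": [[0,0,0],[0,0,0],[0,0,0],[0,0,0],[0,0,0],[0,0,0],[0,0,0],[0,0,0],[0,0,0],[0,0,0],[0,0,0],[0,0,0],[0,0,0],[0,0,0]], "grip": [-1,-1,-1,-1,-1,-1,-1,-1,-1,-1,-1,-1,-1,-1]}}

```text
clock: 17.2
tool_pos: [0.6079, 0.1972, 0.1664]
eef_rot: [0.551, 0.834, -0.0, -0.0]
contact_force: [0.1, 0.2, -1.5]
opening: 0.341
finger_force: 40.0
```

Run:
```python
from h import *
inbase()
```

```text
t 17.2 tcp [0.6079 0.1972 0.1664] a 1.9734 z [-2.e-04 -2.e-04 -1.e+00] F [ 0.13  0.23 -1.51] M [-0.04 -0.09 -0.01] q [-0.14  0.91 -0.46  1.62  0.54  0.74 -0.45] op 0.341 ff 40.0
base x,y mm [ 2.964e+01 -2.000e-02] foot z-floor 0.66
```

Emit:
{"method": "play_rows", "body": {"translation": [[0,0.001,0],[0,0.001,0],[0,0.001,0],[0,0.001,0],[0,0.0005,0],[0,0.0005,0],[0,0.0005,0],[0,0,0]], "delta_rot": [[0,0,0],[0,0,0],[0,0,0],[0,0,0],[0,0,0],[0,0,0],[0,0,0],[0,0,0]], "grip": [-1,-1,-1,-1,-1,-1,-1,-1]}}

```text
clock: 18.2
tool_pos: [0.6131, 0.1994, 0.1664]
eef_rot: [0.551, 0.834, 0.0, 0.0]
contact_force: [0.1, -0.9, -2.3]
opening: 0.332
finger_force: 40.0
```

Run:
```python
from h import *
inbase()
```

```text
t 18.2 tcp [0.6131 0.1994 0.1664] a 1.9734 z [ 1.e-04 -1.e-04 -1.e+00] F [ 0.13 -0.94 -2.29] M [-0.   -0.11  0.01] q [-0.14  0.92 -0.46  1.6   0.54  0.76 -0.45] op 0.332 ff 40.0
base x,y mm [ 3.533e+01 -2.000e-02] foot z-floor 0.73
```

Emit:
{"method": "play_rows", "body": {"translation": [[0,0.0005,0],[0,0.0005,0],[0,0.0005,0],[0,0,0]], "delta_rot": [[0,0,0],[0,0,0],[0,0,0],[0,0,0]], "grip": [-1,-1,-1,-1]}}

```text
clock: 18.7
tool_pos: [0.6145, 0.2, 0.1664]
eef_rot: [0.551, 0.834, -0.0, 0.0]
contact_force: [-0.2, -0.5, -1.8]
opening: 0.337
finger_force: 40.0
```

Run:
```python
from h import *
inbase()
```

```text
t 18.7 tcp [0.6145 0.2    0.1664] a 1.9733 z [ 1.e-04 -1.e-04 -1.e+00] F [-0.21 -0.47 -1.82] M [-0.01 -0.12 -0.01] q [-0.14  0.92 -0.46  1.59  0.54  0.76 -0.44] op 0.337 ff 40.0
base x,y mm [36.81 -0.05] foot z-floor 0.71
```

Emit:
{"method": "play_rows", "body": {"translation": [[0,0.0005,0],[0,0.0005,0],[0,0,0]], "delta_rot": [[0,0,0],[0,0,0],[0,0,0]], "grip": [-1,-1,-1]}}

```text
clock: 19.08
tool_pos: [0.6148, 0.2001, 0.1662]
eef_rot: [0.551, 0.834, -0.001, -0.0]
contact_force: [-2.3, -1.0, -0.8]
opening: 0.339
finger_force: 40.0
```

Run:
```python
from h import *
inbase()
```

```text
t 19.07 tcp [0.6148 0.2001 0.1662] a 1.9735 z [-0.0014 -0.001  -1.    ] F [-2.34 -1.01 -0.78] M [-0.26  0.47  0.09] q [-0.14  0.92 -0.46  1.59  0.54  0.76 -0.44] op 0.339 ff 40.0
base x,y mm [37.14 -0.06] foot z-floor 0.5
```

Emit:
{"method": "play_rows", "body": {"translation": [[0,-0.0005,0],[0,-0.0003,0],[0,0,0],[0,0,-0.0005],[0,0,-0.0005],[0,0,-0.0005],[0,0,-0.0005],[0,0,0],[0,0,0],[0,0,0]], "delta_rot": [[0,0,0],[0,0,0],[0,0,0],[0,0,0],[0,0,0],[0,0,0],[0,0,0],[0,0,0],[0,0,0],[0,0,0]], "grip": [-1,-1,-1,-1,-1,-1,-1,-1,-1,-1]}}

```text
clock: 20.32
tool_pos: [0.6146, 0.2001, 0.1685]
eef_rot: [0.551, 0.834, -0.0, 0.0]
contact_force: [-1.9, -0.6, -2.2]
opening: 0.341
finger_force: 40.0
```

Run:
```python
from h import *
inbase()
```

```text
t 20.32 tcp [0.6146 0.2001 0.1685] a 1.9734 z [-0.e+00 -2.e-04 -1.e+00] F [-1.94 -0.62 -2.15] M [-0.27  0.38  0.05] q [-0.14  0.92 -0.46  1.59  0.54  0.76 -0.44] op 0.341 ff 40.0
base x,y mm [ 3.693e+01 -2.000e-02] foot z-floor 2.76
```

Emit:
{"method": "play_rows", "body": {"translation": [[0,-0.0004,0],[0,-0.0003,0],[0,0,-0.0002],[0,0,-0.0002],[0,0,0],[0,0,0]], "delta_rot": [[0,0,0],[0,0,0],[0,0,0],[0,0,0],[0,0,0],[0,0,0]], "grip": [-1,-1,-1,-1,-1,-1]}}

```text
clock: 21.08
tool_pos: [0.6144, 0.1999, 0.1687]
eef_rot: [0.551, 0.834, 0.0, 0.0]
contact_force: [2.2, 0.8, -6.6]
opening: 0.337
finger_force: 40.0
```

Run:
```python
from h import *
inbase()
```

```text
t 21.07 tcp [0.6144 0.1999 0.1687] a 1.9734 z [ 8.e-04  4.e-04 -1.e+00] F [ 2.23  0.79 -6.64] M [ 0.18 -0.54 -0.02] q [-0.14  0.92 -0.46  1.59  0.54  0.76 -0.44] op 0.337 ff 40.0
base x,y mm [36.69 -0.06] foot z-floor 2.97
```

Emit:
{"method": "play_rows", "body": {"translation": [[0,0.0002,0],[0,0,-0.0001],[0,0,-0.0001],[0,0,0],[0,0,0]], "delta_rot": [[0,0,0],[0,0,0],[0,0,0],[0,0,0],[0,0,0]], "grip": [-1,-1,-1,-1,-1]}}

```text
clock: 21.7
tool_pos: [0.6144, 0.2, 0.1687]
eef_rot: [0.551, 0.834, 0.0, 0.0]
contact_force: [3.9, 2.2, -13.7]
opening: 0.334
finger_force: 40.0
```

Run:
```python
from h import *
inbase()
F=[]
for i in range(6): r.snapshot("scene"); F.append(r.get_state()["contact_force"])
print(np.mean(F,0).round(2),np.std(F,0).round(2))
```

```text
t 21.7 tcp [0.6144 0.2    0.1687] a 1.9734 z [ 4.e-04  3.e-04 -1.e+00] F [  3.95   2.22 -13.74] M [ 0.47 -1.13 -0.  ] q [-0.14  0.92 -0.46  1.59  0.54  0.76 -0.44] op 0.334 ff 40.0
base x,y mm [ 3.673e+01 -3.000e-02] foot z-floor 3.04
[  4.67   2.21 -13.41] [0.58 0.74 0.87]
```

Emit:
{"method": "play_rows", "body": {"translation": [[0,0,0],[0,0,0],[0,0,0],[0,0,0],[0,0,0],[0,0,0],[0,0,0],[0,0,0],[0,0,0]], "delta_rot": [[0,0,0],[0,0,0],[0,0,0],[0,0,0],[0,0,0],[0,0,0],[0,0,0],[0,0,0],[0,0,0]], "grip": [-1,-1,-1,-1,-1,-1,-1,-1,-1]}}

```text
clock: 23.12
tool_pos: [0.6144, 0.2, 0.1687]
eef_rot: [0.551, 0.834, 0.0, 0.0]
contact_force: [4.7, 1.9, -13.1]
opening: 0.336
finger_force: 40.0
```

Run:
```python
from h import *
F=[]
for i in range(10): r.snapshot("scene"); F.append(r.get_state()["contact_force"])
F=np.mean(F,0);print(F.round(2),"joint",np.linalg.norm(F+[0,0,2.17]))
inbase()
```

```text
[  4.74   2.16 -14.06] joint 12.978677728859743
t 23.62 tcp [0.6144 0.2    0.1687] a 1.9735 z [ 4.e-04  3.e-04 -1.e+00] F [  5.25   3.02 -14.09] M [ 0.47 -1.24 -0.03] q [-0.14  0.92 -0.46  1.59  0.54  0.76 -0.44] op 0.337 ff 40.0
base x,y mm [3.672e+01 3.000e-02] foot z-floor 3.02
```

Emit:
{"method": "play_rows", "body": {"translation": [[0,0.0001,0],[0,0.0001,0],[0,0,0],[0,0,0],[0,0,0],[0,0,0]], "delta_rot": [[0,0,0],[0,0,0],[0,0,0],[0,0,0],[0,0,0],[0,0,0]], "grip": [-1,-1,-1,-1,-1,-1]}}

```text
clock: 24.38
tool_pos: [0.6144, 0.2, 0.1687]
eef_rot: [0.551, 0.834, 0.0, -0.0]
contact_force: [4.8, 2.4, -14.4]
opening: 0.339
finger_force: 40.0
```

Run:
```python
from h import *
F=[]
for i in range(22): r.snapshot("scene"); F.append(r.get_state()["contact_force"])
F=np.mean(F,0);print(F.round(2),"joint",np.linalg.norm(F+[0,0,2.17]))
inbase()
```

```text
[  4.69   2.32 -14.28] joint 13.188709704642944
t 25.48 tcp [0.6144 0.2    0.1687] a 1.9734 z [ 1.e-04  1.e-04 -1.e+00] F [  5.63   2.61 -13.51] M [ 0.52 -1.21  0.03] q [-0.14  0.92 -0.46  1.59  0.54  0.76 -0.44] op 0.335 ff 40.0
base x,y mm [3.676e+01 1.000e-02] foot z-floor 3.02
```

Emit:
{"method": "play_rows", "body": {"translation": [[0,0,0.0003],[0,0,0.0003],[0,0,0.0005],[0,0,0.0005],[0,0,0.0005],[0,0,0.0005],[0,0,0.0004],[0,0,0],[0,0,0]], "delta_rot": [[0,0,0],[0,0,0],[0,0,0],[0,0,0],[0,0,0],[0,0,0],[0,0,0],[0,0,0],[0,0,0]], "grip": [-1,-1,-1,-1,-1,-1,-1,-1,-1]}}

```text
clock: 26.6
tool_pos: [0.6143, 0.1999, 0.166]
eef_rot: [0.551, 0.834, -0.0, 0.0]
contact_force: [-0.0, 0.1, -2.8]
opening: 0.334
finger_force: 40.0
```

Run:
```python
from h import *
inbase()
```

```text
t 26.6 tcp [0.6143 0.1999 0.166 ] a 1.9734 z [-0.e+00 -1.e-04 -1.e+00] F [-0.03  0.09 -2.82] M [ 0.01 -0.1  -0.06] q [-0.14  0.92 -0.46  1.59  0.54  0.76 -0.44] op 0.334 ff 40.0
base x,y mm [ 3.667e+01 -3.000e-02] foot z-floor 0.29
```

Emit:
{"method": "play_rows", "body": {"translation": [[0,0,0.0004],[0,0,0],[0,0,0],[0,0,0],[0,0,0],[0,0,0],[0,0,0],[0,0,0],[0,0,0],[0,0,0],[0,0,0]], "delta_rot": [[0,0,0],[0,0,0],[0,0,0],[0,0,0],[0,0,0],[0,0,0],[0,0,0],[0,0,0],[0,0,0],[0,0,0],[0,0,0]], "grip": [-1,-1,-0.25,-0.2,-0.1,0.1,0.3,0.6,0.8,0.8,0.8], "squeeze": 5}}

```text
clock: 27.98
tool_pos: [0.6144, 0.1999, 0.1656]
eef_rot: [0.551, 0.834, 0.0, 0.0]
contact_force: [0.3, 0.7, -0.1]
opening: 0.898
finger_force: 0.0
```

Emit:
{"method": "play_rows", "body": {"translation": [[0,0,0],[0,0,-0.005],[0,0,-0.01],[0,0,-0.02],[0,0,-0.025],[0,0,-0.03],[0,0,-0.03],[0,0,-0.02],[0,0,-0.01],[0,0,0],[0,0,0],[0,0,0]], "delta_rot": [[0,0,0],[0,0,0],[0,0,0],[0,0,0],[0,0,0],[0,0,0],[0,0,0],[0,0,0],[0,0,0],[0,0,0],[0,0,0],[0,0,0]], "grip": [0.8,0.8,0.8,0.8,0.8,0.8,0.8,0.8,0.8,0.8,0.8,0.8]}}

```text
clock: 29.48
tool_pos: [0.614, 0.1997, 0.3147]
eef_rot: [0.551, 0.834, -0.001, -0.0]
contact_force: [-0.3, -0.4, -0.9]
opening: 0.897
finger_force: 0.0
```

Run:
```python
from h import *
k=r.get_calibration("wrist");inbase()
im=r.snapshot("wrist");H=B[:2]+.036*U
M=near("wrist","pillar",H,k,1,.09);q,e=fit(PIL[2:],(*H,B[2]),[(k,M,1)],z=.036)
print(q,e,"rel home mm",(q[:2]-H)@U*1e3,(q[:2]-H)@N*1e3)
cv2.imwrite("pics/e.png",cv2.resize(im,(768,576)))
```

```text
t 29.48 tcp [0.614  0.1997 0.3147] a 1.9735 z [-1.6e-03 -8.0e-04 -1.0e+00] F [-0.33 -0.35 -0.93] M [-0.03 -0.1  -0.01] q [-0.1   0.75 -0.55  1.47  0.42  1.04 -0.34] op 0.897 ff 0.0
base x,y mm [36.27 -0.08] foot z-floor 148.97
wrist pillar off [np.float64(7.4), np.float64(190.6)]
[0.61430887 0.19902483 0.4040868 ] 0.044775016605854034 rel home mm 0.27378774272943174 -0.8524525091487006
```

View pics/e.png

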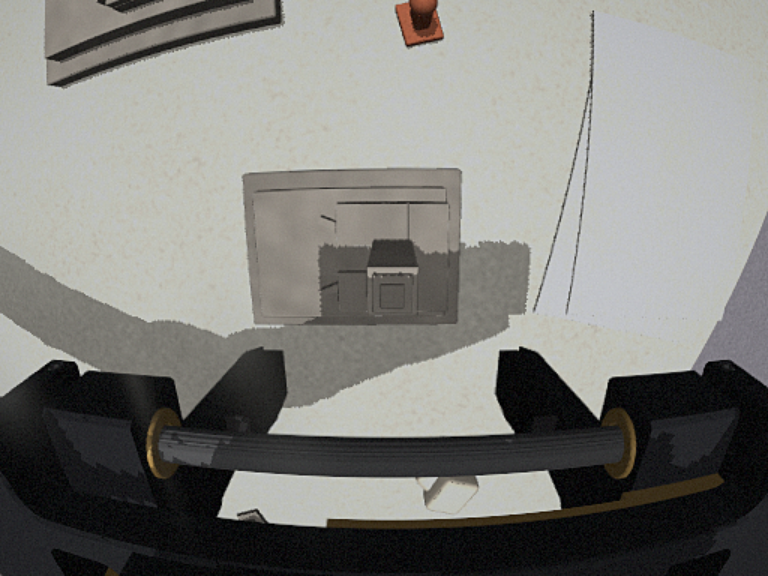

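The pillar stands upright in the slot at (392,275), within about 1 mm of home. It is released and the gripper is clear, so I'm handing in.

```bash
python3 -c "
from plant import r
print(r.finish_job())"
```

```text
the job is handed in; nothing more can be done
None
```

The job is handed in, with no verdict returned: the pillar stands upright and released in its slot, within about 1 mm of home by the wrist camera, after a joint pull that measured about 12–13 N for more than 2 s.

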